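# Wedge the drooping charging dock level and switch it on

### The arm

A 6-joint arm with a two-finger parallel gripper is mounted at the origin on the work surface. World frame = base frame: x ahead of the robot, y to its left, z up, the work surface at z = 0. Lengths are in m, angles in rad, forces in N, time in s.
With the tool pointing down it reaches from about 0.25 to 0.725 m from the base axis. Payload 4 kg.
Tool frame: the origin (TCP) lies on the centre line of the jaws, within the pads' length; the fingertips stand tip_reach ahead of it and the grasp point (between the pads) lies 5 mm behind it (tip_reach is the distance from the TCP to the fingertips, in m); z points along the fingers, y is the direction in which the jaws open and shut (so a half turn about z gives the same grasp; the last joint's range is limited). The gripper opens to 85 mm and grips with 20 to 120 N. Pads are 22 mm wide; open, the fingers measure 114 mm over their backs; the gripper's body (76 mm by 85 mm) begins 54 mm behind the grasp point. The pads swing forward as they close: fully open they stand 13 mm farther back than shut.
Start: joints at [1.233, 0.241, 0.005, 1.335, 0, 1.571], TCP at [0.166, 0.472, 0.245] pointing down, gripper open.
Joint ranges: [-2.72, 2.72], [-1.05, 1.87], [-1.09, 1.28], [-1.99, 2.15], [-1.42, 1.44], [-3.14, 3.14]. Speed limits (rad/s): [2.79, 2.79, 3.14, 3.14, 3.14, 3.14].

### API

Orientations are given as a unit quaternion [x, y, z, w].
In Python, from workcell import * gives the robot as it stands.
- The arm moves only by the tool arm_command, never from a script. Its arguments are lists of equal length, an entry for each row: "translation": the shift along the tool's x, y, z in cm, a list of three; "turn": the turn about the tool's z in rad; "hand": the closure, from 0 (fully open) to 1 (shut). In form: {"translation": [[x, y, z], ...], "turn": [turn, ...], "hand": [hand, ...]}. A call has 1 to 5 rows; each row is the pose to reach, as a shift and turn from the pose commanded when the call began, along the tool's axes at that moment; what a row does not reach only later rows make up. A row lasts 1/12 s, in which the tool goes at most 41.7 mm and 7.16 degrees, less where a joint would pass 70% of its speed; a pose out of reach is approached as far as the arm can. A call with a gripper value outside its range is refused whole. The fingers move at their own pace and stop on an object; the grip force is fixed at half the most. Time passes only in rows, so rows that repeat a pose let the fingers close. It gives the time, the measured TCP pose, the force and the opening at its end, in the units of the state.
- get_obs(): the state, without advancing time (a new reading comes with each control period).
- camera(name): name is "scene" or "top"; returns (picture, depth): 384x512x3 uint8, red, green, blue; 384x512 float32, m along the optical axis (not along the pixel's ray), 0 where there is no reading.
- camera_info(name): a dict with "mtx" (3x3 intrinsics, pixels), "dist_coeffs" ([k1, k2, p1, p2, k3] as OpenCV has them; the pictures are not rectified), "world_to_cam" (4x4, takes a point from world to camera coordinates). Camera axes: x right, y down, z forward; pixel columns grow to the right and rows downward; lengths in m; the calibration is good to about 2 mm. A picture is of the moment at which its call begins. camera_info takes no time and is no camera call.
- job_done(): hands the job in, once; it reports no verdict.
Trained networks look in the newest picture that a camera, given by its name, has taken for a name from the list of things; names that differ only in an ending like _2 or _b are one class to them, and where a whole thing is asked for, a point or a joint stands for the part that bears it (a point fixed in the world has none). Each returns a list of dicts, best first, with "conf" (0 to 1); they miss things now and then, are a little off and sometimes report something else, mostly with a low value. They report only what shows in the picture. A call takes as long as a camera call. They do not tell look-alikes from the thing itself.
- search_frame(camera, name): "location" ([row, column] in pixels, amid what is visible of it).
- spot_point(camera, name): "location" ([row, column] in pixels: a listed point, or the origin of a listed thing).
The state is a dict: "clock": time; "joint_pos": joint angles; "joint_vel": joint speeds; "tau": joint torques, N m; "eef_pos": TCP position; "tool_rot": TCP orientation; "ft_force": force on the tool from outside, world axes, zero at the start; "ft_torque": the same for the moment, N m; "grip_width": finger opening in m.
Only numpy, scipy, OpenCV 4.12 (cv2) and the standard library are available. Lean on these libraries where they do the work, as an engineer would, in place of code of your own. Each camera call takes 0.05 s, during which the arm holds its last target. There are 200 camera calls.

### The job

The white charging dock droops at the front. Draw the orange wedge out of the slot under the battery caddy, set it down clear of the caddy and let go, then take it afresh and push it, thin end first and straight, in under the middle of the dock's front edge until it jams tight with the dock up against its stop, and let go. Then press the dock's blue button fully down and release it, leaving the wedge jammed and the other things on the top undisturbed.

Things in the scene. Friction and masses are not known exactly. Their poses are not given: they have to be found in the camera images.
- wedge: Loose orange wedge, 60 g, 110 long, 36 wide, parallel sides, flat underside. Origin: centre of its underside; x to the thin end (nose, x=+55), y across, z up. Top slopes evenly from 4 high at the nose to 24 at x=-25; from there to x=-55 a 26 high heel block. Starts flat on the work surface, its heel end 43 to 57 deep in the caddy's slot, nose sticking out (all mm).
- wedge_nose (a point): Point on the wedge: middle of the thin end, 2 mm above its underside.
- wedge_heel (a point): Point on the wedge: middle of the thick heel block, 13 mm above its underside, 15 mm from the heel's end face; 36 mm wide across y.
- caddy: Translucent grey battery caddy, fixed, 100 (x) by 120 (y) by 58 mm high. Origin: centre of its underside; z up. Under its middle runs a roofed slot with no floor, 46 mm wide and 36 mm high inside, open only on the caddy's -x face (at x = -50 mm); the wedge slides out along the caddy's -x. A tray on top holds batteries.
- dock_base: Fixed grey rear bracket (20 x 150 x 44 mm, x = +67 to +87) of the white dock. Origin: on the work surface under the dock's middle; z up; the dock's front faces -x. The dock is a slab 130 (x, -65 to +65) x 140 (y) x 30 mm, hinged along its rear lower edge 20 mm up, nothing under it. Front edge at x = -65, along y: its underside is 9.6 mm up drooping, 20 mm level.
- dock_edge (a point): Middle of the dock's lower front edge (moves with the dock).
- dock (a joint): Dock's rear hinge: 0 drooping (as it starts; 0.45 kg, falls back by its weight), 0.08 rad level against a hard stop, where the wedge jams, about 64 mm in under the edge. With the wedge not pressed down on the surface, the push is about 5 to 10 N on the way and rises sharply at the stop.
- button_top (a point): Middle of the top of the round blue push button (28 mm across) on the dock's top, left of the middle seen from the front looking to +x of dock_base. Moves with the dock and with the button.
- button (a joint): Button travel in m: 0 up, 0.006 fully down (about 5 N); it springs back.
- spectacle_case: Bystander: closed steel spectacle case 62 x 150 x 32 mm, loose. Origin near the centre of its underside.
- dome_tray: Bystander: green silicone tray of hearing aid domes, 60 x 80 x 16 mm, loose. Origin: centre of its underside.
- tumbler: Bystander: empty blue cup, 68 mm across, 95 mm high, loose. Origin: centre of its underside.
- book: Bystander: book lying flat, 130 x 190 x 23 mm, loose. Origin: centre of its underside.
- clock: Bystander: white clock 40 x 90 x 70 mm, loose. Origin: centre of its underside.
- lamp: Bystander: reading lamp with a turning knob on its foot, fixed, foot 150 mm across, 0.39 m high with its shade 0.1 m to the -y side of the foot, 124 mm across. Origin: centre of its underside.
Not all that is in view belongs to the job. There is more than one size of the wedge; the one meant has the size given above. What is shaped like the caddy but red is not meant.

How it is judged:
On the way, in this order (a step that is already met when the one before it is completed fails the run):
1. the wedge lies on the work surface, wholly out of the caddy, let go (x of wedge_heel in the frame of caddy below -0.065 m and height (world z) of wedge below 0.006 m and angle between wedge's own z axis and vertical below 0.1 rad and contact force between the fingers and wedge below 0.1 N and linear speed of wedge below 0.02 m/s), for 0.1 s.
2. the wedge is jammed thin end first under the middle of the dock's front edge, the dock against its stop, and the wedge is let go (value of joint dock above 0.068 rad and x of wedge_nose in the frame of dock_base above -0.025 m and y of wedge_nose in the frame of dock_base between -0.03 and 0.03 m and angle between the x axis of wedge and the x axis of dock_base, either way round below 0.2 rad and height (world z) of wedge below 0.006 m and contact force between wedge and dock_base above 0.5 N and angle between wedge's own z axis and vertical below 0.1 rad and contact force between the fingers and wedge below 0.1 N and linear speed of wedge below 0.02 m/s), for 0.2 s.
3. the dock's button is pressed fully down (value of joint button above 0.005 m), for 0.05 s.
At the end, for the whole second after the job is handed in: The dock is lifted to within 0.012 rad of its stop and rests on the wedge; the wedge lies flat, let go and at rest, its nose at least 40 mm in under the front edge and within 30 mm of the dock's middle line, pointing in within 0.2 rad of square; the button is up again (under 1.5 mm) (all of step 2 and value of joint button below 0.0015 m); the robot touches nothing.
It fails at once if a bystander (spectacle case, dome tray, cup, book or clock) is moved by more than 20 mm (distance of any of spectacle_case, dome_tray, tumbler, book, clock from where it was at the start of the episode above 0.02 m).
It also fails if it takes over 53 s, if anything falls off the work surface, if the arm or the gripper's body presses on something with over 40 N, if the wrist force passes 120 N, or if a joint passes its speed limit or range.

## Working session

There is one attempt and no reset: what is moved stays moved. The work goes in short steps, Python scripts to look and compute and a tool call to move; the robot and the scene stay as the last step left them, time stands still between calls to the robot, and variables do not carry over. Pictures are saved under pics/ and viewed, about 8 in all and at most 12, crops included, and the job is handed in when it is done.

Besides the shell and the picture viewer there is one more tool, called as a command line: name --pt "numbers of a row" for each row, then --argument value for the rest. arm_command: Moves the arm, as the interface text tells. Its arguments: {"type":"object","properties":{"translation":{"type":"array","items":{"type":"array","items":{"type":"number"}}},"turn":{"type":"array","items":{"type":"number"}},"hand":{"type":"array","items":{"type":"number"}}},"required":["translation","turn","hand"]}

```bash
mkdir -p pics; ls; cat > h.py <<'E'
from workcell import *
import numpy as np, cv2
def deproj(cam,depth,pix):
    i=camera_info(cam); K=np.array(i["mtx"]);d=np.array(i["dist_coeffs"]);T=np.linalg.inv(np.array(i["world_to_cam"]))
    out=[]
    for r,c in pix:
        z=depth[int(round(r)),int(round(c))]
        u=cv2.undistortPoints(np.array([[[c,r]]],float),K,d)[0,0]
        out.append((T@[u[0]*z,u[1]*z,z,1])[:3])
    return np.array(out)
def cloud(cam,depth):
    i=camera_info(cam); K=np.array(i["mtx"]);d=np.array(i["dist_coeffs"]);T=np.linalg.inv(np.array(i["world_to_cam"]))
    h,w=depth.shape; g=np.stack(np.meshgrid(np.arange(w),np.arange(h)),-1).reshape(-1,1,2).astype(float)
    u=cv2.undistortPoints(g,K,d).reshape(h,w,2)
    P=np.concatenate([u*depth[...,None],depth[...,None]],-1)
    return P@T[:3,:3].T+T[:3,3]
E
python3 - <<'E'
from h import *
o=get_obs(); print(o["clock"],o["eef_pos"],o["tool_rot"],o["grip_width"])
ims=[]
for c in ("scene","top"):
    im,d=camera(c); np.save(f"{c}_d.npy",d); np.save(f"{c}_i.npy",im); ims.append(im)
    cv2.imwrite(f"pics/{c}0.png",cv2.resize(im[:,:,::-1],None,fx=1.5,fy=1.5))
    for n in ("wedge","wedge_nose","wedge_heel","caddy","dock_base","dock_edge","button_top"):
        for r in spot_point(c,n)[:3]:
            p=r["location"]
            try: print(c,n,np.round(p,1),round(r["conf"],2),np.round(deproj(c,d,[p])[0],3))
            except Exception as e: print(c,n,p,e)
E
```

```text
pics
0.0 [0.16549178 0.47115372 0.24440613] [ 1.68085132e-01  9.85771912e-01 -1.04703536e-03 -1.73011426e-04] 0.08520501285514956
scene wedge [251.2 212.1] 0.92 [0.77  0.207 0.03 ]
scene wedge [321.6 381.5] 0.7 [0.454 0.642 0.016]
scene wedge [212.6 262.9] 0.61 [0.557 0.159 0.038]
scene wedge_nose [201.4 286.3] 0.71 [0.444 0.131 0.001]
scene wedge_nose [231.  221.9] 0.66 [0.704 0.138 0.008]
scene wedge_nose [202.1 260.9] 0.4 [0.527 0.093 0.007]
scene wedge_heel [257.7 205.7] 0.88 [0.798 0.222 0.036]
scene wedge_heel [187.1 292.3] 0.5 [0.399 0.1   0.023]
scene wedge_heel [163.8 216.8] 0.46 [ 0.578 -0.167  0.002]
scene caddy [227.2 270.6] 0.64 [0.566 0.225 0.04 ]
scene caddy [161.  280.2] 0.61 [ 0.384 -0.011  0.054]
scene dock_base [167.5 201.7] 0.7 [ 0.651 -0.139  0.042]
scene dock_base [165.2 196.4] 0.19 [ 0.667 -0.146  0.057]
scene dock_edge [161.4 217.2] 0.77 [ 0.569 -0.184 -0.004]
scene button_top [203.8 264.3] 0.56 [0.522 0.108 0.011]
scene button_top [165.5 197.8] 0.4 [0.957 0.845 1.055]
top wedge [148.8 226.1] 0.88 [0.738 0.179 0.023]
top wedge [195.7 238.7] 0.47 [0.551 0.134 0.02 ]
top wedge [234.5 244.2] 0.46 [0.403 0.116 0.008]
top wedge_nose [160.7 237.9] 0.73 [ 0.695  0.136 -0.004]
top wedge_nose [227.1 239.8] 0.48 [0.431 0.133 0.002]
top wedge_nose [205.2 247.1] 0.47 [0.515 0.103 0.008]
top wedge_heel [134.7 215. ] 0.95 [0.792 0.221 0.035]
top wedge_heel [197.7 229.3] 0.62 [0.542 0.169 0.041]
top wedge_heel [238.3 252.1] 0.4 [0.387 0.086 0.021]
top caddy [246.  290.3] 0.89 [ 0.354 -0.055  0.038]
top caddy [195.1 224.1] 0.59 [0.552 0.188 0.043]
top caddy [165.1 311.6] 0.29 [ 0.656 -0.147  0.057]
top dock_base [175.1 317.4] 0.7 [ 0.619 -0.169  0.046]
top dock_edge [184.6 313.8] 0.96 [ 0.584 -0.155  0.039]
top button_top [161.8 313.7] 0.53 [ 0.667 -0.155  0.062]
```

View pics/scene0.png

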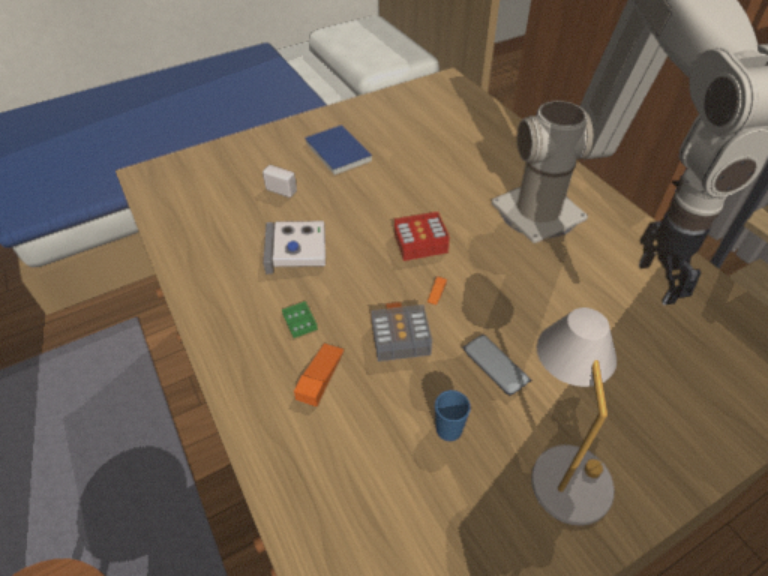

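View pics/top0.png

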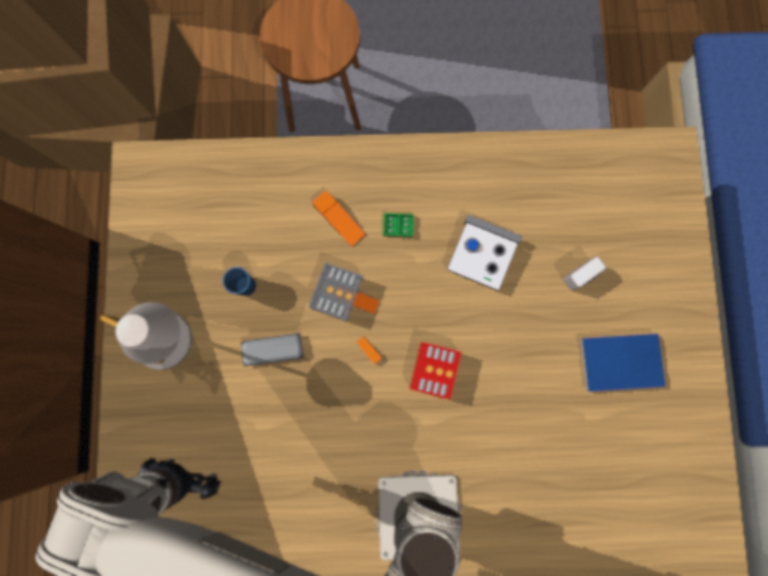

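Scene: the three orange wedges in the top picture (1.5x) are a big one at (218,338), a small one at (350,370) and one half inside the grey caddy at (302,366). The last is the one meant, because it is the only one in the grey caddy's slot. The red caddy at (370,436) is a decoy. The dock is at (252,485), with its bracket on the far, upper right side. I'll measure from the clouds and confirm with one crop.

```bash
cat > m.py <<'E'
from h import *
def rect(P):
    c,s,a=cv2.minAreaRect((P[:,:2]*1000).astype(np.float32)); return np.round(c,1),np.round(s,1),round(a,1)
if __name__=="__main__":
  for cam in ("top","scene"):
    im=np.load(cam+"_i.npy"); d=np.load(cam+"_d.npy"); P=cloud(cam,d); hsv=cv2.cvtColor(im,cv2.COLOR_RGB2HSV); H,S,V=[hsv[...,k].astype(int) for k in range(3)]
    X,Y,Z=P[...,0],P[...,1],P[...,2]
    def rep(n,m):
        k,l,st,_=cv2.connectedComponentsWithStats(m.astype(np.uint8))
        for j in range(1,k):
            if st[j,4]>25:
                Q=P[l==j]; print(cam,n,"px",st[j,:4].tolist(),st[j,4],"med",np.round(np.median(Q,0),3),"z5-95",np.round(np.percentile(Q[:,2],[5,50,95]),3),*rect(Q))
    tab=(X>.2)&(X<.95)&(Y>-.5)&(Y<.6)&(Z>-.03)&(Z<.15)&(d>0)
    flat=tab&(Z>-.02)&(Z<.003)&(X<.75)&(abs(Y)<.3); print(cam,"table z",np.median(Z[flat]))
    rep("orange",tab&(H<14)&(S>190)&(V>120))
    rep("grey cad",tab&(S<75)&(Z>.03)&(X>.45)&(X<.68)&(Y>.08)&(Y<.3))
    rep("dock",tab&(Z>.02)&(X>.48)&(X<.8)&(Y<-.02)&(Y>-.3))
    rep("dockwhite",tab&(S<40)&(V>150)&(Z>.02)&(X>.48)&(X<.8)&(Y<-.02)&(Y>-.3))
    rep("blue",tab&(H>100)&(H<125)&(S>130)&(X>.48)&(X<.8)&(Y<-.02)&(Y>-.3))
    rep("things",tab&(Z>.012)&(X>.3))
im=np.load("top_i.npy"); a=im[150:270,190:310,::-1]; s=np.load("scene_i.npy")[180:260,230:330,::-1]
cv2.imwrite("pics/c1.png",np.hstack([cv2.resize(a,(400,400),interpolation=3),cv2.resize(s,(400,400),interpolation=3)]))
E
python3 m.py
```

```text
top table z -0.0008533011092427545
top orange px [209, 128, 34, 36] 419 med [0.746 0.176 0.021] z5-95 [0.005 0.021 0.036] [754.9 180.5] [150.2  54.1] 40.7
top orange px [236, 195, 16, 14] 136 med [0.528 0.116 0.011] z5-95 [0.003 0.011 0.018] [528.9 115.4] [56.2 35.4] 68.4
top orange px [274, 229, 33, 37] 435 med [ 0.354 -0.049  0.04 ] z5-95 [0.035 0.04  0.058] [352.2 -52.7] [ 98.5 114.5] 74.3
top grey cad px [206, 175, 36, 39] 784 med [0.56  0.193 0.042] z5-95 [0.035 0.042 0.057] [556.  190.8] [ 99.4 120.7] 68.6
top dock px [298, 143, 50, 50] 1477 med [ 0.646 -0.188  0.044] z5-95 [0.036 0.044 0.052] [ 648.1 -189.7] [149.8 154.2] 65.4
top dockwhite px [299, 149, 46, 44] 1076 med [ 0.633 -0.183  0.044] z5-95 [0.037 0.044 0.051] [ 639.2 -186.1] [140.4 135.1] 65.8
top blue px [312, 160, 7, 7] 37 med [ 0.663 -0.159  0.062] z5-95 [0.058 0.062 0.066] [ 663.7 -158.4] [24.4 22.1] 34.6
top things px [208, 127, 30, 32] 408 med [0.764 0.194 0.027] z5-95 [0.013 0.027 0.037] [761.4 190.5] [129.2  50. ] 41.1
top things px [298, 143, 50, 51] 1489 med [ 0.646 -0.188  0.044] z5-95 [0.036 0.044 0.052] 
[... 2420 characters left out ...]
3, 41, 36] 1195 med [0.561 0.199 0.043] z5-95 [0.02  0.043 0.058] [552.9 175.8] [140.8 120.2] 68.5
scene things px [194, 216, 18, 8] 30 med [0.744 0.065 0.015] z5-95 [0.013 0.015 0.018] [740.2  64.4] [13.6 58.9] 81.3
scene things px [308, 222, 46, 42] 797 med [0.426 0.364 0.028] z5-95 [0.016 0.028 0.032] [420.3 357.2] [ 65.8 152.1] 6.5
scene things px [196, 233, 30, 36] 550 med [0.776 0.204 0.027] z5-95 [0.014 0.027 0.037] [766.2 192.2] [130.2  50.9] 41.7
scene things px [290, 260, 24, 33] 595 med [0.584 0.427 0.065] z5-95 [0.02  0.065 0.095] [587.4 430.3] [68.9 65.4] 54.1
scene things px [355, 297, 31, 23] 306 med [0.455 0.587 0.017] z5-95 [0.014 0.017 0.02 ] [455.2 583.7] [116.9  32.1] 0.0
```

View pics/c1.png

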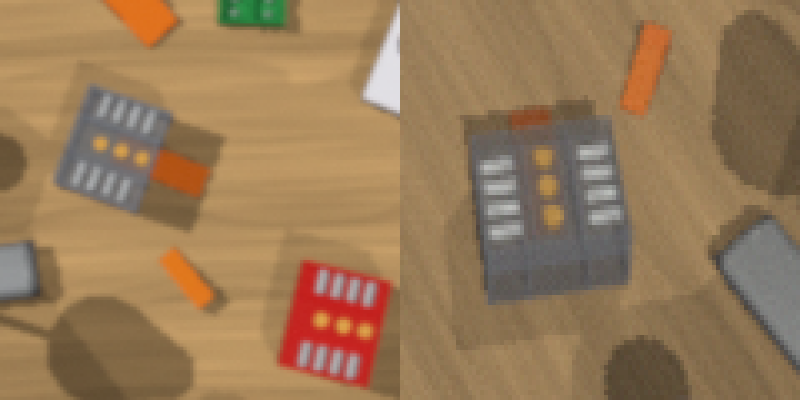

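The crop confirms it: the orange wedge pokes out of the grey caddy at crop (172,182), and its exposed part measures 56 x 35 mm and slopes from about 4 to 18 mm high. The grey caddy's +x points along about 68.5°. The dock's +x is about -24.3°, with its origin near (0.640, -0.185). Next I'll write a move planner.

```bash
cat > plan.py <<'E'
from h import *
from scipy.spatial.transform import Rotation as R
def state():
    o=get_obs(); M=R.from_quat(o["tool_rot"]).as_matrix()
    print("t",round(o["clock"],2),"pos",np.round(o["eef_pos"],4),"yaw_y",round(np.degrees(np.arctan2(M[1,1],M[0,1])),2),"tilt",round(np.degrees(np.arccos(-M[2,2])),2),"F",np.round(o["ft_force"],1),"w",round(o["grip_width"],4),"q",np.round(o["joint_pos"],2))
    return np.array(o["eef_pos"]),M
def plan(wps):
    p,M=state()
    for x,y,z,yw in wps:
        s=M.T@(np.array([x,y,z])-p)*100
        yw0=np.degrees(np.arctan2(M[1,1],M[0,1])); t=-np.radians((yw-yw0+180)%360-180)
        print("to",(round(x,4),round(y,4),round(z,4),yw),"shift",np.round(s,2).tolist(),"turn",round(t,3))
        p=np.array([x,y,z]); a=np.radians(yw); M=np.array([[-np.sin(a),np.cos(a),0],[np.cos(a),np.sin(a),0],[0,0,-1]]).T.reshape(3,3).T
def u(d): return np.array([np.cos(np.radians(d)),np.sin(np.radians(d))])
E
python3 - <<'E'
import workcell; print([n for n in dir(workcell) if n[0]!='_'])
try: print(workcell.tip_reach)
except Exception as e: print(e)
from plan import *
for yw in (70.6,):
    a=np.radians(yw); print(np.array([[-np.sin(a),np.cos(a),0],[np.cos(a),np.sin(a),0],[0,0,-1]])); p,M=state(); print(np.round(M,3))
p0=np.array([.1655,.4712]);p1=np.array([.5255,.108])
plan([(*(p0+(p1-p0)*k/4),.2444-.02*k,70.6-92*k/4) for k in (1,2,3,4)])
E
```

```text
['Unreachable', 'camera', 'camera_info', 'get_obs', 'job_done', 'search_frame', 'spot_point', 'tip_reach']
0.014
[[-0.94322266  0.33216113  0.        ]
 [ 0.33216113  0.94322266  0.        ]
 [ 0.          0.         -1.        ]]
t 0.8 pos [0.1657 0.4717 0.2453] yaw_y 70.65 tilt 0.0 F [-0.8 -0.1  0.2] w 0.0853 q [1.23 0.24 0.   1.34 0.   1.57]
[[-0.943  0.331 -0.   ]
 [ 0.331  0.943  0.   ]
 [ 0.     0.    -1.   ]]
t 0.8 pos [0.1657 0.4717 0.2453] yaw_y 70.65 tilt 0.0 F [-0.8 -0.1  0.2] w 0.0853 q [1.23 0.24 0.   1.34 0.   1.57]
to (np.float64(0.2555), np.float64(0.3804), 0.2244, 47.599999999999994) shift [-11.5, -5.64, 2.09] turn 0.402
to (np.float64(0.3455), np.float64(0.2896), 0.2044, 24.599999999999994) shift [-12.77, -0.64, 2.0] turn 0.401
to (np.float64(0.4355), np.float64(0.1988), 0.1844, 1.5999999999999943) shift [-12.0, 4.4, 2.0] turn 0.401
to (np.float64(0.5255), np.float64(0.108), 0.1644, -21.400000000000006) shift [-9.33, 8.74, 2.0] turn 0.401
```

arm_command --pt "-11.5 -5.64 2.1" --pt "-11.5 -5.64 2.1" --pt "-11.5 -5.64 2.1" --pt "-11.5 -5.64 2.1" --turn '[0.402,0.402,0.402,0.402]' --hand '[0,0,0,0]'

```text
clock: 1.13
eef_pos: [0.2581, 0.3759, 0.2232]
tool_rot: [0.366, 0.931, -0.002, 0.001]
ft_force: [-0.1, -0.4, -0.2]
grip_width: 0.0857
```

arm_command --pt "-12.77 -0.64 2.0" --pt "-12.77 -0.64 2.0" --pt "-12.77 -0.64 2.0" --pt "-12.77 -0.64 2.0" --turn '[0.401,0.401,0.401,0.401]' --hand '[0,0,0,0]'

```text
clock: 1.47
eef_pos: [0.3485, 0.2854, 0.2035]
tool_rot: [0.545, 0.839, -0.001, 0.001]
ft_force: [0.0, 1.3, -0.1]
grip_width: 0.0855
```

arm_command --pt "-12.0 4.4 2.0" --pt "-12.0 4.4 2.0" --pt "-12.0 4.4 2.0" --pt "-12.0 4.4 2.0" --turn '[0.401,0.401,0.401,0.401]' --hand '[0,0,0,0]'

```text
clock: 1.8
eef_pos: [0.4389, 0.1952, 0.1835]
tool_rot: [0.7, 0.714, -0.0, 0.001]
ft_force: [0.6, 0.2, 0.4]
grip_width: 0.0855
```

arm_command --pt "-9.33 8.74 2.0" --pt "-9.33 8.74 2.0" --pt "-9.33 8.74 2.0" --pt "-9.33 8.74 2.0" --pt "-9.33 8.74 2.0" --turn '[0.401,0.401,0.401,0.401,0.401]' --hand '[0,0,0,0,0]'

```text
clock: 2.22
eef_pos: [0.5265, 0.107, 0.1635]
tool_rot: [0.826, 0.563, -0.0, -0.0]
ft_force: [0.2, 0.6, -0.5]
grip_width: 0.0853
```

```bash
python3 - <<'E'
from plan import *
plan([(.5292,.1173,.10,-21.5),(.5292,.1173,.013,-21.5)])
E
```

```text
t 2.22 pos [0.5265 0.107  0.1635] yaw_y -21.46 tilt 0.06 F [ 0.2  0.6 -0.5] w 0.0853 q [ 0.2   0.36 -0.04  1.17  0.    2.15]
to (0.5292, 0.1173, 0.1, -21.5) shift [1.06, -0.12, 6.35] turn 0.001
to (0.5292, 0.1173, 0.013, -21.5) shift [0.0, 0.0, 8.7] turn -0.0
```

arm_command --pt "1.06 -0.12 4" --pt "1.06 -0.12 8" --pt "1.06 -0.12 12" --pt "1.06 -0.12 14.7" --pt "1.06 -0.12 14.7" --turn '[0,0,0,0,0]' --hand '[0,0,0,0,0.3]'

```text
clock: 2.63
eef_pos: [0.522, 0.1192, 0.0119]
tool_rot: [0.824, 0.566, -0.006, -0.003]
ft_force: [-1.2, 0.5, -0.3]
grip_width: 0.0755
```

arm_command --pt "0 0 0" --pt "0 0 0" --pt "0 0 0" --pt "0 0 0.1" --pt "0 0 0.2" --turn '[0,0,0,0,0]' --hand '[0.4,0.45,0.45,0.45,0.45]'

```text
clock: 3.05
eef_pos: [0.5299, 0.1189, 0.0173]
tool_rot: [0.826, 0.564, 0.002, 0.001]
ft_force: [0.1, 0.2, 0.1]
grip_width: 0.0469
```

arm_command --pt "0 0 0" --pt "0 0 0" --pt "0 0 0" --pt "0 0 0" --pt "0 0 0" --turn '[0,0,0,0,0]' --hand '[0.5,0.55,0.7,1,1]'

```text
clock: 3.47
eef_pos: [0.5292, 0.1184, 0.0165]
tool_rot: [0.826, 0.564, 0.001, 0.0]
ft_force: [0.4, -0.8, 5.7]
grip_width: 0.0337
```

arm_command --pt "0 0 0" --pt "0 0 0" --pt "0 0 0" --turn '[0,0,0]' --hand '[1,1,1]'

```text
clock: 3.72
eef_pos: [0.5292, 0.1184, 0.0165]
tool_rot: [0.826, 0.564, 0.001, 0.0]
ft_force: [-0.9, -1.9, 5.0]
grip_width: 0.0336
```

```bash
python3 - <<'E'
from plan import *
plan([])
im,d=camera("top"); cv2.imwrite("pics/c2.png",cv2.resize(im[150:270,190:310,::-1],(480,480),interpolation=3))
plan([(.5292-.09*.3665,.1173-.09*.9304,.0145,-21.5)])
E
```

```text
t 3.72 pos [0.5292 0.1184 0.0165] yaw_y -21.33 tilt 0.11 F [-0.9 -1.9  5. ] w 0.0336 q [ 0.22  0.53 -0.22  0.82 -0.    2.16]
t 3.77 pos [0.5292 0.1184 0.0165] yaw_y -21.33 tilt 0.11 F [-1.  -0.5  5.9] w 0.0339 q [ 0.22  0.53 -0.22  0.82 -0.    2.16]
to (0.4962, 0.0336, 0.0145, -21.5) shift [-9.1, 0.01, 0.19] turn 0.003
```

arm_command --pt "0 0 -0.15" --pt "-1.2 0 -0.15" --pt "-3 0 -0.15" --pt "-5 0 -0.15" --pt "-7 0 -0.15" --turn '[0,0,0,0,0]' --hand '[1,1,1,1,1]'

```text
clock: 4.18
eef_pos: [0.5019, 0.0521, 0.0165]
tool_rot: [0.826, 0.564, -0.0, -0.0]
ft_force: [-0.1, -0.5, 0.1]
grip_width: 0.0339
```

arm_command --pt "-2 0 0" --pt "-3 0 0" --pt "-3 0 0" --pt "-3 0 0" --turn '[0,0,0,0]' --hand '[1,1,1,1]'

```text
clock: 4.52
eef_pos: [0.4918, 0.0248, 0.0168]
tool_rot: [0.826, 0.564, 0.0, -0.0]
ft_force: [0.3, 0.9, -0.6]
grip_width: 0.0336
```

```bash
python3 - <<'E'
from plan import *
state()
im,d=camera("top"); im2,d2=camera("scene"); cv2.imwrite("pics/c2.png",np.hstack([cv2.resize(im[150:270,200:320,::-1],(400,400),interpolation=3),cv2.resize(im2[160:260,220:320,::-1],(400,400),interpolation=3)]))
E
```

```text
t 4.52 pos [0.4918 0.0248 0.0168] yaw_y -21.4 tilt 0.02 F [ 0.3  0.9 -0.6] w 0.0336 q [ 0.05  0.45 -0.35  0.77  0.    1.99]
```

View pics/c2.png

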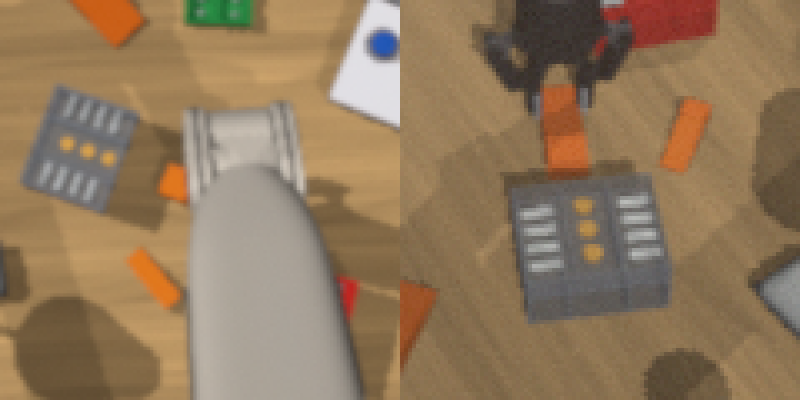

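The wedge is fully out: in the left crop its heel is at (185,180), clear of the caddy, and in the right crop the whole wedge shows in front of the caddy. I'll lower it, release, and slide back to the heel.

arm_command --pt "0 0 0.15" --pt "0 0 0.15" --pt "0 0 0.15" --pt "0 0 0.15" --pt "0 0 0.15" --turn '[0,0,0,0,0]' --hand '[1,0.4,0,0,0]'

```text
clock: 5.03
eef_pos: [0.4921, 0.0257, 0.0151]
tool_rot: [0.825, 0.564, -0.0, -0.0]
ft_force: [-0.1, -0.0, 0.4]
grip_width: 0.0802
```

arm_command --pt "0 0 0" --pt "0 0 0" --pt "0 0 0" --pt "0 0 0" --pt "0 0 0" --turn '[0,0,0,0,0]' --hand '[0,0,0,0,0]'

```text
clock: 5.45
eef_pos: [0.492, 0.0253, 0.0153]
tool_rot: [0.826, 0.564, -0.0, 0.0]
ft_force: [0.2, -0.3, 0.6]
grip_width: 0.0853
```

arm_command --pt "2 0 -0.3" --pt "5 0 -0.3" --pt "6.5 0 -0.3" --pt "6.5 0 -0.3" --pt "6.5 0 -0.3" --turn '[0,0,0,0,0]' --hand '[0,0,0,0,0]'

```text
clock: 5.87
eef_pos: [0.5157, 0.0863, 0.0182]
tool_rot: [0.825, 0.565, -0.0, 0.0]
ft_force: [-0.6, 0.3, -0.0]
grip_width: 0.0853
```

```bash
python3 - <<'E'
from plan import *
from m import rect
state()
im,d=camera("scene"); P=cloud("scene",d); hsv=cv2.cvtColor(im,cv2.COLOR_RGB2HSV)
X,Y,Z=P[...,0],P[...,1],P[...,2]
m=(hsv[...,0]<14)&(hsv[...,1]>180)&(hsv[...,2]>90)&(X>.44)&(X<.6)&(Y>-.05)&(Y<.14)&(Z>0)&(Z<.035)
Q=P[m]; print(len(Q),rect(Q),np.percentile(Q[:,2],[5,95]))
e=u(-111.4);f=u(-21.4); a=Q[:,:2]@e; b=Q[:,:2]@f; t=np.array(get_obs()["eef_pos"][:2])
print("along rel tcp",np.percentile(a,[1,99])-t@e,"across rel tcp",np.percentile(b,[1,99])-t@f)
E
```

```text
t 5.87 pos [0.5157 0.0863 0.0182] yaw_y -21.23 tilt 0.02 F [-0.6  0.3 -0. ] w 0.0853 q [ 0.17  0.5  -0.27  0.81 -0.    2.11]
120 (array([481.8,  87.6]), array([ 59.7, 108.8]), 68.7) [0.00724474 0.02774935]
along rel tcp [-0.01787156  0.03862461] across rel tcp [-0.08141961  0.02263   ]
```

arm_command --pt "0 0 0" --pt "0 0 0" --pt "0 0 0" --pt "0 0 0" --pt "0 0 0" --turn '[0,0,0,0,0]' --hand '[0.4,0.6,1,1,1]'

```text
clock: 6.33
eef_pos: [0.5161, 0.0854, 0.0188]
tool_rot: [0.826, 0.564, 0.0, 0.0]
ft_force: [0.5, 0.2, 0.5]
grip_width: 0.0346
```

arm_command --pt "0 0 0" --pt "0 0 0" --pt "0 0 0" --pt "0 0 0" --pt "0 0 0" --turn '[0,0,0,0,0]' --hand '[1,1,1,1,1]'

```text
clock: 6.75
eef_pos: [0.5159, 0.0855, 0.0186]
tool_rot: [0.826, 0.564, 0.0, 0.0]
ft_force: [0.1, -1.3, 4.6]
grip_width: 0.0347
```

arm_command --pt "0 0 -1" --pt "0 0 -2" --pt "0 0 -3" --pt "0 0 -3" --turn '[0,0,0,0]' --hand '[1,1,1,1]'

```text
clock: 7.08
eef_pos: [0.5174, 0.0863, 0.0509]
tool_rot: [0.826, 0.564, 0.002, 0.001]
ft_force: [0.8, 0.4, -0.3]
grip_width: 0.0346
```

```bash
python3 - <<'E'
from plan import *
p,_=state(); q=np.array([.4716,-.1086])
print("replan");plan([(*(p[:2]+(q-p[:2])*k/3),.048,-21.3+87*k/3) for k in (1,2,3)])
E
```

```text
t 7.08 pos [0.5174 0.0863 0.0509] yaw_y -21.3 tilt 0.25 F [ 0.8  0.4 -0.3] w 0.0346 q [ 0.17  0.45 -0.24  0.88  0.    2.11]
replan
t 7.08 pos [0.5174 0.0863 0.0509] yaw_y -21.3 tilt 0.25 F [ 0.8  0.4 -0.3] w 0.0346 q [ 0.17  0.45 -0.24  0.88  0.    2.11]
to (np.float64(0.5021), np.float64(0.0214), 0.048, 7.699999999999999) shift [-6.61, 0.94, 0.28] turn -0.506
to (np.float64(0.4869), np.float64(-0.0436), 0.048, 36.7) shift [-6.24, -2.38, 0.0] turn -0.506
to (np.float64(0.4716), np.float64(-0.1086), 0.048, 65.7) shift [-4.3, -5.11, 0.0] turn -0.506
```

arm_command --pt "-6.6 0.9 0" --pt "-6.6 0.9 0" --pt "-6.6 0.9 0" --pt "-6.6 0.9 0" --pt "-6.6 0.9 0" --turn '[-0.506,-0.506,-0.506,-0.506,-0.506]' --hand '[1,1,1,1,1]'

```text
clock: 7.5
eef_pos: [0.5, 0.0206, 0.0486]
tool_rot: [0.658, 0.753, 0.0, 0.0]
ft_force: [-0.4, -0.1, -0.2]
grip_width: 0.0345
```

arm_command --pt "-6.24 -2.38 0" --pt "-6.24 -2.38 0" --pt "-6.24 -2.38 0" --pt "-6.24 -2.38 0" --pt "-6.24 -2.38 0" --turn '[-0.506,-0.506,-0.506,-0.506,-0.506]' --hand '[1,1,1,1,1]'

```text
clock: 7.92
eef_pos: [0.4848, -0.0442, 0.0485]
tool_rot: [0.449, 0.894, 0.0, 0.0]
ft_force: [0.3, -0.0, -1.0]
grip_width: 0.0346
```

arm_command --pt "-4.3 -5.11 0" --pt "-4.3 -5.11 0" --pt "-4.3 -5.11 0" --pt "-4.3 -5.11 0" --pt "-4.3 -5.11 0" --turn '[-0.506,-0.506,-0.506,-0.506,-0.506]' --hand '[1,1,1,1,1]'

```text
clock: 8.33
eef_pos: [0.4696, -0.1091, 0.0484]
tool_rot: [0.211, 0.977, 0.0, 0.0]
ft_force: [-0.3, 1.6, 0.5]
grip_width: 0.0347
```

```bash
python3 - <<'E'
from plan import *
from m import rect
p,_=state()
e=u(-24.3);f=u(65.7)
for c in ("scene","top"):
    im,d=camera(c); P=cloud(c,d); hsv=cv2.cvtColor(im,cv2.COLOR_RGB2HSV); X,Y,Z=P[...,0],P[...,1],P[...,2]
    m=(hsv[...,0]<14)&(hsv[...,1]>150)&(hsv[...,2]>80)&(X>.43)&(X<.62)&(Y>-.2)&(Y<-.05)&(Z<.08); Q=P[m]
    if len(Q)>20:
        print(c,"wedge",len(Q),rect(Q),"z",np.percentile(Q[:,2],[5,95]),"along/tcp",np.percentile((Q[:,:2]-p[:2])@e,[2,98]),"across",np.percentile((Q[:,:2]-p[:2])@f,[2,98]))
    m=(Z>.02)&(Z<.07)&(X>.5)&(X<.8)&(Y<-.03)&(Y>-.35)&((P[...,:2]-p[:2])@e>.11)&(hsv[...,1]<150); Q=P[m]
    print(c,"dock",rect(Q),"along/tcp",np.percentile((Q[:,:2]-p[:2])@e,[1,99]),"across",np.percentile((Q[:,:2]-p[:2])@f,[1,99]))
    cv2.imwrite(f"pics/d_{c}.png",cv2.resize((im[130:240,240:350] if c=="top" else im[130:230,160:280])[:,:,::-1],(400,400),interpolation=3))
a=cv2.imread("pics/d_top.png");b=cv2.imread("pics/d_scene.png");cv2.imwrite("pics/d.png",np.hstack([a,b]))
E
```

```text
t 8.33 pos [ 0.4696 -0.1091  0.0484] yaw_y 65.64 tilt 0.02 F [-0.3  1.6  0.5] w 0.0347 q [-0.23  0.39 -0.35  0.83  0.    0.2 ]
scene wedge 189 (array([ 516.1, -143.4]), array([69.5, 85.2]), 63.2) z [0.02883963 0.05281725] along/tcp [0.01575896 0.09432038] across [-0.01951853  0.02191061]
scene dock (array([ 652.3, -188.3]), array([155.7, 153.6]), 65.4) along/tcp [0.12314197 0.2737775 ] across [-0.06827032  0.07631753]
top dock (array([ 648.7, -191. ]), array([149.6, 154. ]), 66.4) along/tcp [0.12131262 0.27061685] across [-0.06936367  0.06962568]
```

View pics/d.png

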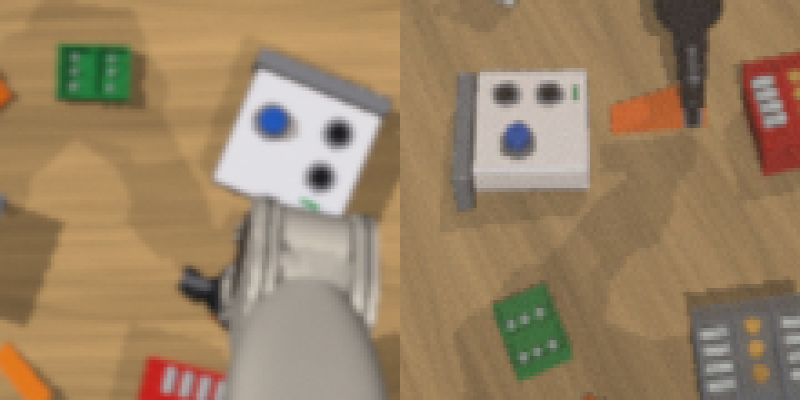

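The left crop shows the arm standing in front of the dock's middle. The right crop shows the wedge at (650,108) level in the jaws, nose to the dock and squared up. Nose to edge is about 28 mm, and across it is centred within about 2 mm. I'll lower it and advance.

arm_command --pt "0 0 1.5" --pt "0 0 2.6" --pt "0 0 2.9" --pt "0 0 2.9" --turn '[0,0,0,0]' --hand '[1,1,1,1]'

```text
clock: 8.77
eef_pos: [0.4691, -0.1083, 0.0191]
tool_rot: [0.212, 0.977, 0.0, -0.001]
ft_force: [-0.8, -0.9, 0.1]
grip_width: 0.0349
```

arm_command --pt "-1 0 0" --pt "-2 0 0" --pt "-3 0 0" --pt "-4 0 0" --pt "-4.5 0 0" --turn '[0,0,0,0,0]' --hand '[1,1,1,1,1]'

```text
clock: 9.18
eef_pos: [0.5121, -0.1276, 0.0198]
tool_rot: [0.212, 0.977, -0.0, 0.001]
ft_force: [-0.7, -0.0, -0.3]
grip_width: 0.0347
```

arm_command --pt "-0.4 0 0" --pt "-0.8 0 0" --pt "-1.2 0 0" --pt "-1.6 0 0" --pt "-2 0 0" --turn '[0,0,0,0,0]' --hand '[1,1,1,1,1]'

```text
clock: 9.6
eef_pos: [0.5268, -0.135, 0.0188]
tool_rot: [0.211, 0.978, 0.0, -0.002]
ft_force: [-4.2, 1.9, 1.1]
grip_width: 0.035
```

```bash
python3 - <<'E'
from plan import *
p,_=state(); print("travel",(p[:2]-[.4696,-.1091])@u(-24.3),(p[:2]-[.4696,-.1091])@u(65.7))
E
```

```text
t 9.6 pos [ 0.5268 -0.135   0.0188] yaw_y 65.65 tilt 0.23 F [-4.2  1.9  1.1] w 0.035 q [-0.25  0.53 -0.2   0.84  0.    0.17]
travel 0.06282497573287121 -7.387558344382843e-05
```

arm_command --pt "-0.4 0 0" --pt "-0.8 0 0" --pt "-1.2 0 0" --pt "-1.6 0 0" --pt "-2 0 0" --turn '[0,0,0,0,0]' --hand '[1,1,1,1,1]'

```text
clock: 10.02
eef_pos: [0.5472, -0.1442, 0.019]
tool_rot: [0.211, 0.978, -0.0, -0.0]
ft_force: [-2.1, 1.4, -2.6]
grip_width: 0.0346
```

arm_command --pt "-0.2 0 0" --pt "-0.4 0 0" --pt "-0.6 0 0" --turn '[0,0,0]' --hand '[1,1,1]'

```text
clock: 10.27
eef_pos: [0.5525, -0.1465, 0.0192]
tool_rot: [0.211, 0.978, -0.0, -0.0]
ft_force: [-3.4, 0.3, -3.4]
grip_width: 0.035
```

arm_command --pt "-0.2 0 0" --pt "-0.3 0 0" --pt "-0.4 0 0" --turn '[0,0,0]' --hand '[1,1,1]'

```text
clock: 10.52
eef_pos: [0.5542, -0.1474, 0.0187]
tool_rot: [0.211, 0.978, 0.0, -0.002]
ft_force: [-7.9, 3.2, -1.8]
grip_width: 0.0349
```

arm_command --pt "-0.1 0 0" --pt "-0.2 0 0" --pt "-0.3 0 0" --turn '[0,0,0]' --hand '[1,1,1]'

```text
clock: 10.77
eef_pos: [0.5545, -0.1475, 0.0186]
tool_rot: [0.211, 0.978, 0.001, -0.004]
ft_force: [-13.7, 7.1, 5.9]
grip_width: 0.0347
```

arm_command --pt "-0.15 0 0" --pt "-0.3 0 0" --pt "-0.45 0 0" --pt "-0.6 0 0" --turn '[0,0,0,0]' --hand '[1,1,1,1]'

```text
clock: 11.1
eef_pos: [0.5551, -0.1478, 0.0186]
tool_rot: [0.21, 0.978, 0.002, -0.009]
ft_force: [-26.4, 12.3, 17.6]
grip_width: 0.0348
```

arm_command --pt "0.4 0 -0.1" --pt "0.4 0 -0.1" --pt "0.4 0 -0.1" --pt "0.4 0 -0.1" --pt "0.4 0 -0.1" --turn '[0,0,0,0,0]' --hand '[1,0.5,0,0,0]'

```text
clock: 11.52
eef_pos: [0.5628, -0.1509, 0.0216]
tool_rot: [0.211, 0.978, -0.0, 0.002]
ft_force: [-0.3, -0.2, -0.7]
grip_width: 0.0769
```

arm_command --pt "0 0 0" --pt "0 0 0" --pt "0 0 0" --pt "0 0 0" --pt "0 0 0" --turn '[0,0,0,0,0]' --hand '[0,0,0,0,0]'

```text
clock: 11.93
eef_pos: [0.5606, -0.1502, 0.0203]
tool_rot: [0.211, 0.978, -0.0, 0.0]
ft_force: [0.2, -0.5, -0.0]
grip_width: 0.0851
```

arm_command --pt "0.3 0 -3" --pt "0.6 0 -6" --pt "2 0 -10" --pt "5 0 -13" --pt "8 0 -15" --turn '[0,0,0,0,0]' --hand '[0,0,0,0,0]'

```text
clock: 12.35
eef_pos: [0.4891, -0.1175, 0.1734]
tool_rot: [0.211, 0.977, -0.0, 0.003]
ft_force: [0.4, 1.3, 0.0]
grip_width: 0.0854
```

arm_command --pt "6 0 0" --pt "11 0 0" --pt "11 0 0" --turn '[0,0,0]' --hand '[0.3,1,1]'

```text
clock: 12.6
eef_pos: [0.3838, -0.0707, 0.1704]
tool_rot: [0.211, 0.978, 0.0, -0.001]
ft_force: [-0.2, 0.7, 0.2]
grip_width: 0.0515
```

```bash
cat > look.py <<'E'
from plan import *
from m import rect
import sys
state(); e=u(-24.3);f=u(65.7); E0=np.array([.581,-.158])
pics=[]
for c in ("scene","top"):
    im,d=camera(c); P=cloud(c,d); hsv=cv2.cvtColor(im,cv2.COLOR_RGB2HSV); X,Y,Z=P[...,0],P[...,1],P[...,2]; H,S,V=[hsv[...,k].astype(int) for k in range(3)]
    A=(P[...,:2]-E0)@e; B=(P[...,:2]-E0)@f
    def pc(n,m):
        if m.sum()>8: print(c,n,m.sum(),"along",np.round(np.percentile(A[m],[2,50,98]),4),"across",np.round(np.percentile(B[m],[2,50,98]),4),"z",np.round(np.percentile(Z[m],[5,50,95]),4),"xy",np.round(np.median(P[m],0),4))
    box=(abs(B)<.09)&(A>-.1)&(A<.17)
    pc("wedge",box&(H<14)&(S>150)&(V>80)&(Z<.04))
    w=box&(S<45)&(V>140)&(Z>.03); pc("dockwhite",w)
    g=w&(Z<.06)&(A>.01)&(A<.12)
    if g.sum()>50:
        k=np.linalg.lstsq(np.c_[A[g],B[g],np.ones(g.sum())],Z[g],rcond=None)[0]; print(c,"dock plane slope along",round(k[0],4),"z at front",round(k[2],4))
    pc("blue",box&(H>100)&(H<125)&(S>130)&(Z>.04))
    for r in spot_point(c,"button_top")[:1]: print(c,"button_top",r,np.round(deproj(c,d,[r["location"]]),4))
    pics.append(cv2.resize((im[130:240,240:350] if c=="top" else im[130:230,160:280])[:,:,::-1],(400,400),interpolation=3))
cv2.imwrite(sys.argv[1],np.hstack(pics))
E
python3 look.py pics/e.png
```

```text
t 12.6 pos [ 0.3838 -0.0707  0.1704] yaw_y 65.67 tilt 0.09 F [-0.2  0.7  0.2] w 0.0515 q [-0.18  0.08 -0.39  1.1   0.    0.24]
scene wedge 119 along [-0.0403 -0.0206  0.0002] across [-0.0181  0.0098  0.0196] z [0.0017 0.021  0.0267] xy [ 0.5648 -0.1418  0.021 ]
scene dockwhite 814 along [0.0048 0.0621 0.1286] across [-0.0633  0.0171  0.0723] z [0.0353 0.0491 0.053 ] xy [ 0.6433 -0.1683  0.0491]
scene dock plane slope along -0.0021 z at front 0.0488
scene blue 18 along [0.074  0.0819 0.089 ] across [0.0292 0.0426 0.0501] z [0.0616 0.0658 0.0686] xy [ 0.6724 -0.1533  0.0658]
scene button_top {'location': [162.9, 195.2], 'conf': 0.53} [[ 0.6697 -0.1479  0.0683]]
top wedge 100 along [-0.0452 -0.0192 -0.0009] across [-0.0243 -0.0018  0.0159] z [0.0041 0.023  0.0306] xy [ 0.5619 -0.1507  0.023 ]
top dockwhite 1094 along [0.0006 0.0598 0.1286] across [-0.0683  0.0001  0.0664] z [0.0444 0.0495 0.0545] xy [ 0.6351 -0.1838  0.0495]
top dock plane slope along 0.0014 z at front 0.0497
top blue 35 along [0.0672 0.0784 0.0892] across [0.0229 0.0342 0.0448] z [0.061  0.0656 0.0687] xy [ 0.6657 -0.1595  0.0656]
top button_top {'location': [162.6, 317.2], 'conf': 0.62} [[ 0.6629 -0.167   0.0662]]
```

View pics/e.png

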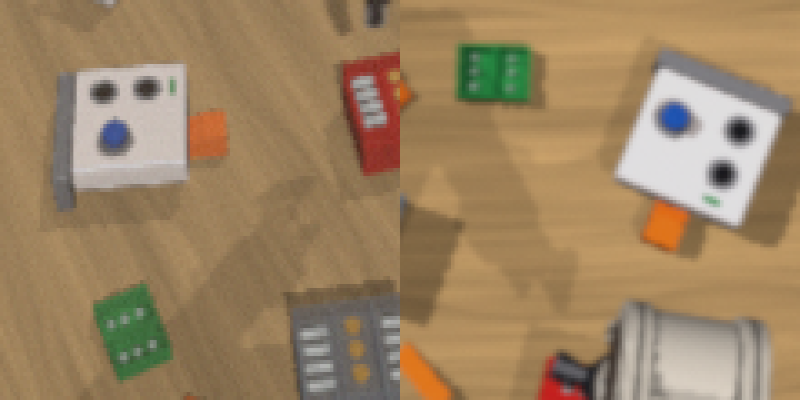

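The dock is level: its top is at 0.049–0.050 m with zero slope. The wedge heel at left crop (208,133) sticks out 40–45 mm, so the nose is about 65 mm in. The blue button is at right crop (676,117), or world (0.667, -0.158), with its top at about 0.067. Next I'll press it with shut fingers.

```bash
python3 - <<'E'
from plan import *
plan([(.525,-.115,.15,65.7),(.667,-.1585,.12,65.7),(.667,-.1585,.086,65.7)])
E
```

```text
t 12.8 pos [ 0.3878 -0.0718  0.1709] yaw_y 65.69 tilt 0.13 F [ 1.3 -0.3  0.4] w 0.0202 q [-0.18  0.08 -0.39  1.1  -0.    0.24]
to (0.525, -0.115, 0.15, 65.7) shift [-14.28, 1.71, 2.12] turn -0.0
to (0.667, -0.1585, 0.12, 65.7) shift [-14.73, 1.88, 3.0] turn -0.0
to (0.667, -0.1585, 0.086, 65.7) shift [0.0, 0.0, 3.4] turn -0.0
```

arm_command --pt "-3.5 0.4 0.5" --pt "-7 0.8 1" --pt "-10.5 1.2 1.6" --pt "-14.3 1.7 2.1" --pt "-14.3 1.7 2.1" --turn '[0,0,0,0,0]' --hand '[1,1,1,1,1]'

```text
clock: 13.22
eef_pos: [0.532, -0.1178, 0.1458]
tool_rot: [0.211, 0.977, -0.0, 0.001]
ft_force: [1.9, -0.5, -1.7]
grip_width: -0.0
```

arm_command --pt "-4 0.5 1" --pt "-8 1 2" --pt "-11.5 1.5 2.6" --pt "-14.7 1.9 3" --pt "-14.7 1.9 3" --turn '[0,0,0,0,0]' --hand '[1,1,1,1,1]'

```text
clock: 13.63
eef_pos: [0.6716, -0.1607, 0.1137]
tool_rot: [0.211, 0.977, -0.0, -0.0]
ft_force: [-0.8, -0.3, -0.9]
grip_width: -0.0005
```

arm_command --pt "0 0 1" --pt "0 0 2" --pt "0 0 3" --pt "0 0 3" --pt "0 0 3" --turn '[0,0,0,0,0]' --hand '[1,1,1,1,1]'

```text
clock: 14.05
eef_pos: [0.665, -0.1581, 0.0888]
tool_rot: [0.211, 0.978, 0.0, -0.001]
ft_force: [0.0, -0.4, 0.5]
grip_width: 0.0001
```

```bash
python3 - <<'E'
from plan import *
plan([(.667,-.1585,.082,65.7)])
E
python3 look.py pics/f.png | head -3
```

```text
t 14.05 pos [ 0.665  -0.1581  0.0888] yaw_y 65.67 tilt 0.12 F [ 0.  -0.4  0.5] w 0.0001 q [-0.23  0.7   0.32  1.19 -0.    0.19]
to (0.667, -0.1585, 0.082, 65.7) shift [-0.2, 0.05, 0.68] turn -0.001
t 14.05 pos [ 0.665  -0.1581  0.0888] yaw_y 65.67 tilt 0.12 F [ 0.  -0.4  0.5] w 0.0001 q [-0.23  0.7   0.32  1.19 -0.    0.19]
scene wedge 119 along [-0.0402 -0.0207  0.0002] across [-0.0168  0.0123  0.0208] z [0.0042 0.0223 0.0278] xy [ 0.5656 -0.1409  0.0223]
scene dockwhite 3903 along [-0.0914  0.0313  0.1214] across [-0.0456  0.0594  0.0845] z [0.047  0.5112 0.5796] xy [ 0.628  -0.1212  0.5112]
```

View pics/f.png

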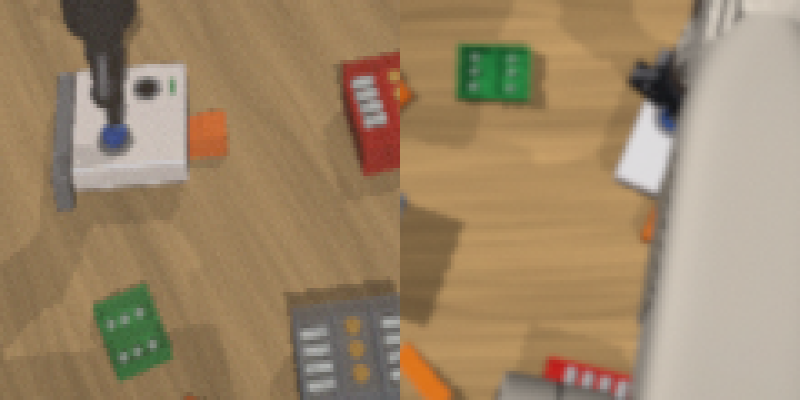

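The shut fingertips stand right over the button, at left crop (115,132). I'll press down in small steps.

arm_command --pt "-0.1 0 0.4" --pt "-0.2 0 0.7" --pt "-0.2 0 0.9" --pt "-0.2 0 1.1" --turn '[0,0,0,0]' --hand '[1,1,1,1]'

```text
clock: 14.58
eef_pos: [0.6685, -0.1595, 0.0783]
tool_rot: [0.211, 0.978, -0.0, 0.0]
ft_force: [-1.2, 0.0, 3.1]
grip_width: -0.0
```

arm_command --pt "0 0 0.1" --pt "0 0 0.2" --pt "0 0 0.3" --turn '[0,0,0]' --hand '[1,1,1]'

```text
clock: 14.83
eef_pos: [0.6685, -0.1595, 0.0758]
tool_rot: [0.211, 0.978, -0.0, 0.0]
ft_force: [-0.6, -0.6, 5.0]
grip_width: 0.0001
```

arm_command --pt "0 0 0.1" --pt "0 0 0.2" --pt "0 0 0.3" --turn '[0,0,0]' --hand '[1,1,1]'

```text
clock: 15.08
eef_pos: [0.6685, -0.1594, 0.074]
tool_rot: [0.211, 0.978, -0.0, 0.001]
ft_force: [-4.4, 1.0, 14.8]
grip_width: -0.0
```

arm_command --pt "0 0 0.1" --pt "0 0 0.2" --pt "0 0 0.2" --turn '[0,0,0]' --hand '[1,1,1]'

```text
clock: 15.33
eef_pos: [0.6685, -0.1595, 0.0739]
tool_rot: [0.211, 0.978, -0.0, 0.001]
ft_force: [-6.6, 1.5, 17.6]
grip_width: 0.0002
```

The button has bottomed out: force rose sharply to 17 N at z 0.074. I'll release, retreat and check.

arm_command --pt "0 0 -1" --pt "0 0 -4" --pt "0 0 -8" --pt "3 0 -10" --pt "6 0 -10" --turn '[0,0,0,0,0]' --hand '[1,1,1,1,1]'

```text
clock: 15.75
eef_pos: [0.6177, -0.1357, 0.1757]
tool_rot: [0.211, 0.977, 0.0, 0.006]
ft_force: [1.0, 0.4, 0.8]
grip_width: -0.0
```

arm_command --pt "4 0 0" --pt "8 0 0" --pt "12 0 0" --pt "16 0 0" --pt "20 0 0" --turn '[0,0,0,0,0]' --hand '[1,1,1,1,1]'

```text
clock: 16.17
eef_pos: [0.4293, -0.0516, 0.1696]
tool_rot: [0.211, 0.978, 0.0, -0.0]
ft_force: [0.6, -0.2, 0.5]
grip_width: -0.0002
```

arm_command --pt "0 0 0" --pt "0 0 0" --pt "0 0 0" --pt "0 0 0" --pt "0 0 0" --turn '[0,0,0,0,0]' --hand '[1,1,1,1,1]'

```text
clock: 16.58
eef_pos: [0.4331, -0.0527, 0.1705]
tool_rot: [0.211, 0.977, 0.0, 0.001]
ft_force: [0.0, 0.5, 0.9]
grip_width: 0.0001
```

```bash
python3 look.py pics/g.png
```

```text
t 16.58 pos [ 0.4331 -0.0527  0.1705] yaw_y 65.63 tilt 0.08 F [0.  0.5 0.9] w 0.0001 q [-0.12  0.17 -0.29  1.11 -0.    0.3 ]
scene wedge 119 along [-0.0403 -0.0206  0.0001] across [-0.017   0.0113  0.0208] z [0.0025 0.0219 0.0281] xy [ 0.5646 -0.1409  0.0219]
scene dockwhite 808 along [0.0048 0.0618 0.1286] across [-0.0632  0.0159  0.0718] z [0.0361 0.049  0.0531] xy [ 0.6432 -0.1687  0.049 ]
scene dock plane slope along -0.0023 z at front 0.0488
scene blue 19 along [0.0746 0.082  0.0918] across [0.0306 0.0412 0.0482] z [0.0592 0.0647 0.0675] xy [ 0.6727 -0.1552  0.0647]
scene button_top {'location': [164.6, 195.0], 'conf': 0.57} [[ 0.6724 -0.1452  0.063 ]]
top wedge 92 along [-0.0409 -0.0179 -0.0003] across [-0.0246 -0.0011  0.0159] z [0.0032 0.0242 0.0298] xy [ 0.5643 -0.1518  0.0242]
top dockwhite 1090 along [0.0007 0.06   0.1282] across [-0.0687  0.0002  0.0665] z [0.044  0.0494 0.0539] xy [ 0.6355 -0.1841  0.0494]
top dock plane slope along -0.0011 z at front 0.0496
top blue 36 along [0.0674 0.0774 0.0883] across [0.0231 0.0343 0.0447] z [0.0607 0.0646 0.0684] xy [ 0.6657 -0.1591  0.0646]
top button_top {'location': [163.1, 314.2], 'conf': 0.5} [[ 0.6616 -0.1558  0.065 ]]
```

View pics/g.png

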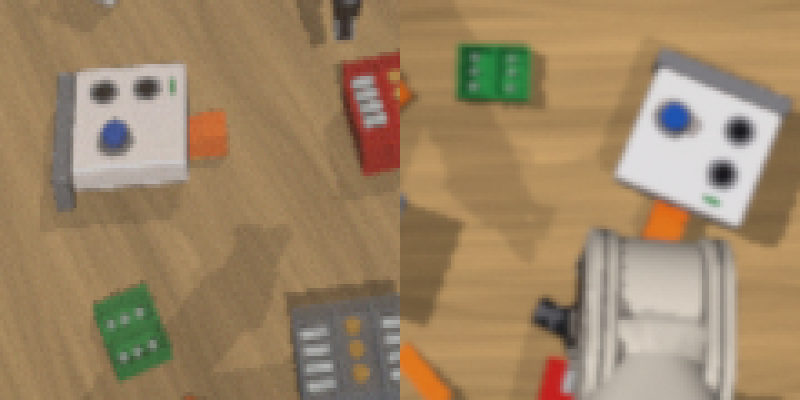

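The dock is still level, the wedge hasn't moved (left crop (208,133)), and the button is back up. The arm touches nothing, so I'm handing in.

```bash
python3 -c "
from workcell import *
print(job_done(), get_obs()['clock'])"
```

```text
the job is handed in; nothing more can be done
the job is handed in; nothing more can be done
```

I did the whole job and handed it in at about 17 s of the 53 s allowed. No verdict was reported.

- **Wedge out:** I drew the wedge out of the grey caddy's slot, set it down clear and let go. I then took it afresh by the heel and turned it square to the dock.
- **Wedge in:** I pushed it nose first under the middle of the dock's front edge. The force rose sharply to about 29 N at the stop, and then I let go.
- **Button:** I pressed it with shut fingers until it bottomed out. The force jumped from 5 N to about 17 N.

My last checks, from both cameras after pressing the button:

| Check | Result |
|---|---|
| Dock | Level: slope within about 0.002 rad, front top edge at 49–50 mm |
| Wedge | About 65 mm in, within a few mm of the dock's middle line, and unmoved by the button press |
| Button | Back up: 0.065 m against 0.066 m before, which is within camera noise (fully pressed would read 6 mm lower) |
| Arm | Clear, touching nothing |

The two cameras differed by several millimetres on the button's position, so I went mostly by the top view and the press landed. I did not measure the bystanders again at the end. In the final view the dome tray looked unmoved, and the arm's path stayed well away from the others.

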